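Find the stamped parts crate and push it to the dispatch line

TASK

One of the two orange parts crates has a round blue-and-white stamp on its underside: tip the left crate (the robot's left) up on end to look underneath, and tip it back down flat, then do the same with the right one. Then push the stamped crate along the bench, away from the robot, until it stands flat with its middle over the yellow dispatch line, and leave the other crate standing about where it was. Use only the touch of the fingers, gripping nothing: lift or carry nothing, and do not disturb the jar, the timer or the socket.

Things in the scene. Friction and masses are not known exactly. Their poses are not given: they have to be found in the camera images.
- crate_stamped: Empty open orange crate, 80 (x) x 140 (y) x 90 high, walls 4, 0.22-0.45 kg, x away from robot (yaw within 0.35). Origin: centre of underside, z up. Starts flat on the mat (z 3), 120 to 165 short of the line, one left, one right at random, 300 apart. THIS one has the stamp in the middle of its underside: blue disc 72 across with a white ring (48 to 24 across).
- crate_plain: Empty open orange crate, 80 (x) x 140 (y) x 90 high, walls 4, 0.22-0.45 kg, x away from robot (yaw within 0.35). Origin: centre of underside, z up. Starts flat on the mat (z 3), 120 to 165 short of the line, one left, one right at random, 300 apart. This one's underside is plain orange.
- line: The dispatch line: yellow band painted flat on the bench beyond the crates, 30 wide (x), 620 long (y). Origin: middle; x away from the robot, y to the left. Push a crate to it with the fingertips low on the outside of its near wall, at most 35 above the mat: pushed higher it may topple.
- mat: Black anti-slip mat fixed to the bench, 270 (x) x 490 (y) x 3, ending 75 short of the line's middle. Origin: middle of underside. Fingertips 20 below the rim inside a crate's near wall, drawn to the robot (1-4 N), tip it about its near bottom edge; past about 48 degrees it falls onto its near wall, mouth to the robot. To tip it back push its upper rim away, rising with the rim.
- jar: a bystander: small glass jar with a black lid, 38 across, 62 high, standing between the two crates' paths. Origin: centre of the underside.
- timer: a bystander: white plug-in timer, 58 x 58, 44 high, with a round dial on top, left of the crates. Origin: centre of the underside.
- socket: a bystander: round white wall socket, 72 across, 20 high, right of the crates. Origin: centre of the underside.

How it is judged (in metres and radians):
On the way, in this order (a step that is already met when the one before it is completed fails the run):
1. the left crate is tipped up on end, the right one flat (((y of crate_stamped in the frame of line above 0 m and angle between crate_stamped's own z axis and vertical above 1.2 rad and angle between crate_plain's own z axis and vertical below 0.12 rad) or (y of crate_plain in the frame of line above 0 m and angle between crate_plain's own z axis and vertical above 1.2 rad and angle between crate_stamped's own z axis and vertical below 0.12 rad))), for 0.2 s.
2. the left crate is back down and the right one is tipped up on end (((y of crate_stamped in the frame of line below 0 m and angle between crate_stamped's own z axis and vertical above 1.2 rad and angle between crate_plain's own z axis and vertical below 0.12 rad) or (y of crate_plain in the frame of line below 0 m and angle between crate_plain's own z axis and vertical above 1.2 rad and angle between crate_stamped's own z axis and vertical below 0.12 rad))), for 0.2 s.
3. both crates stand flat again, the stamped one still short of the line (angle between each of crate_stamped, crate_plain's own z axis and vertical below 0.08 rad and x of crate_stamped in the frame of line below -0.05 m), for 0.2 s.
At the end, for the whole second after the job is handed in: The stamped crate stands flat and still with its centre within 30 mm of the middle of the yellow line; the plain crate stands flat and still within 90 mm of where it was; jar, timer and socket are within 30 mm of their places (angle between each of crate_stamped, crate_plain's own z axis and vertical below 0.08 rad and height (world z) of each of crate_stamped, crate_plain below 0.01 m and x of crate_stamped in the frame of line between -0.03 and 0.03 m and y of crate_stamped in the frame of line between -0.27 and 0.27 m and distance of crate_plain from where it was at the start of the episode below 0.09 m and linear speed of each of crate_stamped, crate_plain below 0.01 m/s and distance of each of jar, timer, socket from where it was at the start of the episode below 0.03 m); the robot touches nothing.
It fails at once if a crate is lifted off the bench or carried (((angle between crate_stamped's own z axis and vertical below 0.15 rad and height (world z) of crate_stamped above 0.025 m) or (angle between crate_stamped's own z axis and vertical below 0.5 rad and height (world z) of crate_stamped above 0.06 m) or height (world z) of crate_stamped above 0.1 m) or ((angle between crate_plain's own z axis and vertical below 0.15 rad and height (world z) of crate_plain above 0.025 m) or (angle between crate_plain's own z axis and vertical below 0.5 rad and height (world z) of crate_plain above 0.06 m) or height (world z) of crate_plain above 0.1 m)).
It fails at once if a crate is turned over past standing on end (angle between any of crate_stamped, crate_plain's own z axis and vertical above 2 rad).
It fails at once if the plain crate is pushed to the line (x of crate_plain in the frame of line above -0.04 m).
It fails at once if a bystander is knocked away or over, or lifted ((distance of jar from where it was at the start of the episode above 0.03 m or angle between jar's own z axis and vertical above 0.5 rad) or (distance of timer from where it was at the start of the episode above 0.03 m or angle between timer's own z axis and vertical above 0.5 rad) or (distance of socket from where it was at the start of the episode above 0.03 m or angle between socket's own z axis and vertical above 0.5 rad)).
It also fails if it takes over 72 s, if anything falls off the work surface, if the arm or the gripper's body presses on something with over 40 N, if the wrist force passes 120 N, or if a joint passes its speed limit or range.

ROBOT

A 7-joint arm with a two-finger parallel gripper is mounted at the origin on the work surface. World frame = base frame: x ahead of the robot, y to its left, z up, the work surface at z = 0. Lengths are in m, angles in degrees, forces in N, time in s.
With the tool pointing down it reaches from about 0.35 to 0.9 m from the base axis. Payload 8.1 kg.
Tool frame: the origin (TCP) lies at the centre of the arm's flange, where the gripper is bolted on; the fingertips stand 178 mm ahead of it and the grasp point (between the pads) lies 159 mm ahead of it; z points along the fingers, y is the line along which they close (so a half turn about z gives the same grasp; the last joint's range is limited). The gripper opens to 92 mm and grips with 3 to 60 N. Pads are 19 mm wide; open, the fingers measure 130 mm over their backs; the gripper's body (75 mm by 190 mm) begins 47 mm behind the grasp point.
Start: joints at [62.074, 24.895, 1.432, 90.138, -0.665, 64.973, -4.303], TCP at [0.235, -0.579, 0.405] pointing down, gripper open.
Joint ranges: [-149.89, 149.89], [-25.12, 119.58], [-72.63, 75.52], [4.76, 147.25], [-75.54, 255.54], [6.69, 114.76], [-157.13, 157.13]. Speed limits (degrees/s): [127.2, 127.2, 172.46, 172.46, 180, 180, 180].

INTERFACE

Orientations are given as [roll, pitch, yaw] about the fixed x, y, z axes, in that order (R = Rz(yaw) Ry(pitch) Rx(roll)).
In Python, from workcell import bot gives the robot as it stands. The module is installed in compiled form; this text tells all that it offers. Calls block until the motion is done:
- bot.move_ptp(position, orientation): joint-space move of the TCP to a pose.
- bot.line_to(position, attitude=None, max_speed=0.15): straight line of the TCP; attitude=None keeps the orientation; max_speed is the mean speed in m/s.
- bot.movej(angles): joint-space move.
- bot.gripper_to(opening, squeeze=None): opening from 0.0 (shut) to 1.0 (fully open); squeeze is the grip in N (None keeps the last); returns when the fingers have stopped.
- bot.dwell(seconds).
- bot.solve_ik(position, orientation): joint angles nearest the present ones, or None.
- bot.read_state(): the state.
- bot.capture(name): name is "scene" or "top"; returns a dict with "pixels" (384x512x3 uint8, blue, green, red), "K" (3x3 intrinsics, pixels), "origin" and "attitude" of the camera in the world. Camera axes: x right, y down, z forward; pixel columns grow to the right and rows downward; lengths in m; the calibration is good to about 2 mm. A picture is of the moment at which its call begins. There is no depth.
A pose or a line that the arm cannot do raises bot.PlanningError and nothing moves.
- bot.hand_in(): hands the job in; it is judged then, once.
Trained networks look in the newest picture that a camera, given by its name, has taken for a name from the list of things; names that differ only in an ending like _2 or _b are one class to them, and where a whole thing is asked for, a point or a joint stands for the part that bears it (a point fixed in the world has none). Each returns a list of dicts, best first, with "p" (0 to 1); they miss things now and then, are a little off and sometimes report something else, mostly with a low value. They report only what shows in the picture. A call takes as long as a camera call.
- bot.masks_of(thing, camera): "pixels" (384x512 bool, what is visible of it) and "pixel" ([column, row] in pixels, amid what is visible of it).
The state is a dict: "time": time; "joint_positions": joint angles; "joint_vel": joint speeds; "joint_torque": joint torques, N m; "tcp_pos": TCP position; "tool_rot": TCP orientation; "force": force on the tool from outside, world axes, zero at the start; "wrist_torque": the same for the moment, N m; "width": opening from 0.0 (shut) to 1.0 (fully open); "finger_force": force on a finger pad.
Only numpy, scipy, OpenCV 4.12 (cv2) and the standard library are available. Lean on these libraries where they do the work, as an engineer would, in place of code of your own. Each camera call takes 0.05 s, during which the arm holds its last target. There are 200 camera calls.

## Working session

There is one attempt and no reset: what is moved stays moved. The work goes in short steps, each a Python script; the robot and the scene stay as the last script left them, time stands still between calls to the robot, and variables do not carry over. Pictures are saved under pics/ and viewed, at most 10 in all, crops included, and the job is handed in when it is done.

```bash
mkdir -p pics; cat > h.py <<'E'
import numpy as np, cv2
from scipy.spatial.transform import Rotation as Ro
from workcell import bot
def rot(a):
    a=np.array(a,float)
    return a if a.shape==(3,3) else Ro.from_euler('xyz',a,degrees=True).as_matrix()
def to_plane(c,px,z):
    px=np.atleast_2d(np.array(px,float)); d=np.c_[px,np.ones(len(px))]@np.linalg.inv(c['K']).T@rot(c['attitude']).T
    o=np.array(c['origin']); return o+d*((z-o[2])/d[:,2])[:,None]
def proj(c,P):
    q=(np.atleast_2d(P)-np.array(c['origin']))@rot(c['attitude'])@np.array(c['K']).T
    return q[:,:2]/q[:,2:]
E
python3 - <<'E'
from h import *
s=bot.read_state(); print({k:s[k] for k in('time','tcp_pos','tool_rot','force')})
ims=[]
for n in('scene','top'):
    c=bot.capture(n); ims.append(c['pixels']); print(n,c['origin'],c['attitude'],c['K'])
    for t in('crate_plain','crate_stamped','line','mat','jar','timer','socket'):
        for m in bot.masks_of(t,n)[:3]:
            r=cv2.minAreaRect(np.argwhere(m['pixels'])[:,::-1].astype(np.float32)); 
            print(t,round(m['p'],2),np.round(m['pixel']),int(m['pixels'].sum()),np.round(to_plane(c,m['pixel'],0)[0],3), np.round(r[0]),np.round(r[1]),round(r[2],1))
    cv2.imwrite(f'pics/{n}0.png',c['pixels'])
E
```

```text
{'time': 0.0, 'tcp_pos': array([ 0.23447733, -0.57910144,  0.40397452]), 'tool_rot': array([-1.79912675e+02,  8.30347345e-03,  2.20401908e+01]), 'force': array([ 0.04638923, -0.19341909,  0.01929168])}
scene [ 1.52164223 -0.14580567  0.73208029] [-127.52758519   -0.14352158   80.19008027] [[445.58688272   0.         252.78117392]
 [  0.         445.58688272 193.35232902]
 [  0.           0.           1.        ]]
crate_plain 0.6 [283. 163.] 2362 [ 0.453  0.131 -0.   ] [282. 162.] [44. 58.] 82.6
crate_stamped 0.7 [171. 183.] 2675 [ 0.5   -0.199  0.   ] [172. 183.] [47. 59.] 79.5
line 0.9 [220. 226.] 2045 [ 0.699 -0.083  0.   ] [230. 222.] [ 11. 247.] 79.4
line 0.53 [339. 164.] 457 [0.485 0.294 0.   ] [340. 164.] [21. 25.] 90.0
line 0.33 [170. 184.] 2648 [ 0.504 -0.2    0.   ] [171. 183.] [48. 59.] 80.5
mat 0.87 [223. 182.] 4948 [ 0.518 -0.054  0.   ] [223. 177.] [ 58. 184.] 81.9
mat 0.22 [100. 202.] 478 [ 0.553 -0.384  0.   ] [102. 202.] [21. 27.] 90.0
jar 0.64 [217. 225.] 1925 [ 0.695 -0.09   0.   ] [231. 222.] [  9. 246.] 80.0
jar 0.63 [239. 213.] 360 [ 0.659 -0.031  0.   ] [240. 21
[... 446 characters left out ...]
 0.         376.22358721 193.7343173 ]
 [  0.           0.           1.        ]]
crate_stamped 0.84 [338. 213.] 1506 [ 0.562 -0.206  0.   ] [337. 212.] [28. 54.] 80.5
line 0.61 [278. 172.] 1870 [ 0.692 -0.026  0.   ] [281. 173.] [ 11. 201.] 83.4
line 0.2 [174. 234.] 389 [0.508 0.297 0.   ] [174. 234.] [19. 21.] 90.0
mat 0.83 [291. 253.] 11448 [ 0.444 -0.06   0.   ] [289. 241.] [ 91. 162.] 82.9
jar 0.56 [278. 172.] 142 [ 0.693 -0.025  0.   ] [281. 172.] [13. 12.] 90.0
jar 0.48 [337. 213.] 1519 [ 0.565 -0.204  0.   ] [337. 212.] [29. 54.] 80.5
timer 0.66 [176. 235.] 415 [0.506 0.289 0.   ] [174. 234.] [20. 22.] 85.9
socket 0.56 [396. 213.] 469 [ 0.561 -0.384  0.   ] [394. 210.] [23. 24.] 90.0
```

View pics/scene0.png

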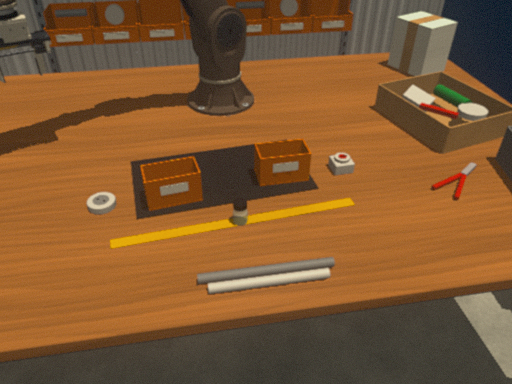

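View pics/top0.png

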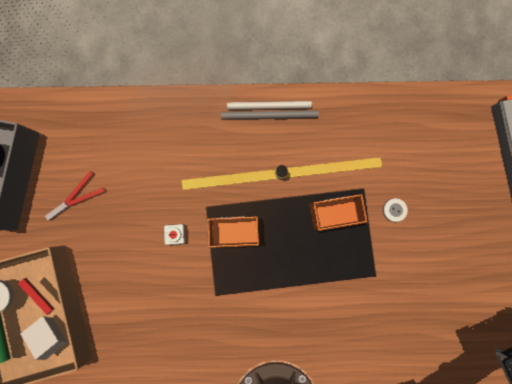

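The scene view shows right crate at about (171,183), left crate at (283,163), jar at (240,212), socket at (101,203) and timer at (340,164). The top view shows the left crate at (234,232), which the network missed there, the right crate at (338,213), and the line tilted about 6°. Next I fit box silhouettes to get the poses.

```bash
cat >> h.py <<'E'
from scipy.optimize import minimize
def box(x,y,w,z0=.003,lx=.08,ly=.14,h=.09):
    P=np.array([[a*lx/2,b*ly/2,z] for a in(-1,1) for b in(-1,1) for z in(z0,z0+h)])
    c,s=np.cos(w),np.sin(w); P[:,:2]=P[:,:2]@np.array([[c,s],[-s,c]])+[x,y]; return P
def sil(c,P,S=4):
    m=np.zeros((384*S,512*S),np.uint8); cv2.fillConvexPoly(m,cv2.convexHull(((proj(c,P)+.5)*S).astype(np.int32)),1); return m
def fit(views,g,z0=.003):
    big=[(c,np.kron(m.astype(np.uint8),np.ones((4,4),np.uint8))) for c,m in views]
    def f(p):
        e=0
        for c,m in big:
            s=sil(c,box(*p,z0=z0)); e-=(s&m).sum()/(s|m).sum()
        return e/len(big)
    best=None
    for w in g[2] if np.iterable(g[2]) else [g[2]]:
        r=minimize(f,[g[0],g[1],w],method='Nelder-Mead',options=dict(initial_simplex=[[g[0],g[1],w],[g[0]+.015,g[1],w],[g[0],g[1]+.015,w],[g[0],g[1],w+.15]],xatol=2e-4,fatol=1e-4))
        if best is None or r.fun<best.fun: best=r
    return best.x,-best.fun
def crate_masks(c,n):
    "network masks of crates, largest-overlap deduplicated, with an HSV fallback on the top picture"
    out=[]
    for t in('crate_plain','crate_stamped'):
        for m in bot.masks_of(t,n):
            if m['p']>.3 and 900<m['pixels'].sum()<4500 and not any((m['pixels']&o).any() for o in out): out.append(m['pixels'])
    return out
E
python3 - <<'E'
from h import *
V={n:bot.capture(n) for n in('scene','top')}
M={n:crate_masks(V[n],n) for n in V}
for n in M: print(n,[(int(m.sum()),np.argwhere(m).mean(0).round()[::-1]) for m in M[n]])
for nm,g in(('L',(.5,.1)),('R',(.55,-.2))):
    for use in(('scene',),('top',),('scene','top')):
        v=[]
        for n in use:
            hull=sil(V[n],box(*g,.1),1)>0
            k=[m for m in M[n] if (m&hull).sum()>.3*m.sum()]
            if k: v.append((V[n],k[0]))
        if len(v)==len(use):
            p,q=fit(v,(*g,(-.2,.1,.3))); print(nm,use,p.round(4),round(q,3))
c=V['top']
hsv=cv2.cvtColor(c['pixels'],cv2.COLOR_BGR2HSV)
for n in V:
    hsv=cv2.cvtColor(V[n]['pixels'],cv2.COLOR_BGR2HSV)
    m=cv2.inRange(hsv,(20,180,120),(32,255,255)); nl,lab,st,_=cv2.connectedComponentsWithStats(cv2.dilate(m,np.ones((5,9)))); 
    i=1+st[1:,4].argmax(); px=np.argwhere((lab==i)&(m>0))[:,::-1]; P=to_plane(V[n],px,0)[:,:2]
    r=cv2.minAreaRect(P.astype(np.float32)*1000); print(n,'line',np.round(r[0]),np.round(r[1]),round(r[2],2))
j=[m for m in bot.masks_of('jar','top') if m['pixels'].sum()<400][0]; print('jar lid',to_plane(c,j['pixel'],.062))
E
```

```text
scene [(2317, array([281., 162.])), (2593, array([171., 183.]))]
top [(1451, array([232., 231.])), (1516, array([337., 212.]))]
L ('scene',) [0.5165 0.1095 0.0183] 0.974
L ('top',) [0.5166 0.1119 0.029 ] 0.964
L ('scene', 'top') [0.5164 0.1103 0.0318] 0.962
R ('scene',) [ 0.5637 -0.1944  0.1516] 0.974
R ('top',) [ 0.5657 -0.191   0.151 ] 0.972
R ('scene', 'top') [ 0.5658 -0.1931  0.1518] 0.962
scene line [ 704. -195.] [ 33. 302.] 5.63Traceback (most recent call last):
  File "<stdin>", line 19, in <module>
ValueError: attempt to get argmax of an empty sequence
```

```bash
cat >> h.py <<'E'
L=(.5165,.1105,.028); R=(.565,-.1925,.1515)
FT=.0095
class Cr:
    "moves in the frame of a crate: x from its near bottom edge, z above the mat; phi (deg) = tool lean, fingers pointing forward"
    def __init__(s,p,flip=0,lean=0.5): s.p=np.array(p); s.flip=flip
    def pose(s,x,z,phi,y=0):
        Rm=(Ro.from_euler('z',s.p[2])*Ro.from_euler('y',-phi,degrees=True)*Ro.from_euler('x',180,degrees=True)*Ro.from_euler('z',180*s.flip,degrees=True))
        c,w=np.cos(s.p[2]),np.sin(s.p[2]); u=x-.04
        tip=np.array([s.p[0]+c*u-w*y,s.p[1]+w*u+c*y,.003+z])
        return tip-.178*Rm.apply([0,0,1]),Rm.as_euler('xyz',degrees=True)
    def go(s,x,z,phi=0,v=.1,y=0): bot.line_to(*s.pose(x,z,phi,y),max_speed=v)
    def tip_path(s):
        W=[]
        for t in (0,12,24,36,46,54):
            a=np.radians(t); o=.004+FT
            W.append((-.07*np.sin(a)+o*np.cos(a),.07*np.cos(a)+o*np.sin(a)-.003,.5*t))
        W+=[(-.075,.045,25),(-.095,.040,20),(-.120,.040,12),(-.135,.050,5)]
        return W
    def back_path(s):
        W=[(-.115,.062,0)]
        for t in (90,80,70,60,50,42,36):
            a=np.radians(t); W.append((.076*np.cos(a)-.09*np.sin(a)-FT,.076*np.sin(a)+.09*np.cos(a)-.012,0))
        return W
E
python3 - <<'E'
from h import *
for n,p in(('L',L),('R',R)):
  for f in(0,1):
    k=Cr(p,f); out=[]
    for w in [(.04,.25,0),(.03,.07,0)]+k.tip_path()+k.back_path()+[(-.03,.03,20),(.13,.03,20)]:
        j=bot.solve_ik(*k.pose(*w)); out.append('X' if j is None else str(int(round(j[6]))))
    print(n,f,' '.join(out))
E
```

```text
L 0 -119 -123 -124 -130 -138 -149 144 X X X -152 -145 -133 -131 -129 -128 -126 -125 -125 -124 148 -127
L 1 54 44 43 35 12 0 -22 -37 -36 X 0 22 23 24 26 30 34 38 41 43 -20 7
R 0 -70 -71 -71 -66 -58 -45 -28 -127 -122 -27 -45 -57 -64 -65 -66 -67 -68 -68 -69 -70 -37 -58
R 1 96 89 89 91 94 97 99 53 58 98 99 97 94 93 94 94 93 93 92 91 97 71
```

```bash
cat >> h.py <<'E'
def tip_path(s):
    W=[]
    for t in (0,12,24,36,46,54):
        a=np.radians(t); o=.004+FT
        W.append((-.07*np.sin(a)+o*np.cos(a),.07*np.cos(a)+o*np.sin(a)-.001,.35*t))
    return W+[(-.075,.045,16),(-.095,.040,10),(-.120,.040,3),(-.135,.050,0)]
Cr.tip_path=tip_path
def log(): s=bot.read_state(); print(round(s['time'],1),s['force'].round(1),(s['tcp_pos']).round(3))
def tip(k,n=None):
    for w in k.tip_path()[:n]:
        k.go(*w,v=.07); log()
def snap(name,cam='scene',crop=None):
    c=bot.capture(cam); i=c['pixels']
    if crop: x,y,w,h=crop; i=cv2.resize(i[y:y+h,x:x+w],None,fx=2,fy=2,interpolation=cv2.INTER_CUBIC)
    cv2.imwrite(f'pics/{name}.png',i); return c
E
python3 - <<'E'
from h import *
k=Cr(L,1)
bot.gripper_to(.4)
bot.move_ptp(*k.pose(.035,.20,0)); log()
k.go(.030,.07,0,v=.15); log()
tip(k,5)
snap('tipL','scene',(60,90,320,180))
E
```

```text
4.7 [ 0.2 -0.   1. ] [0.512 0.109 0.381]
5.8 [ 0.4 -0.7  0.7] [0.507 0.11  0.252]
6.1 [-0.4  0.8  0.5] [0.49 0.11 0.25]
6.7 [ 1.2 -0.3 -0.5] [0.463 0.109 0.251]
7.2 [ 1.1  0.4 -0. ] [0.435 0.108 0.248]
7.8 [ 1.7 -0.3  0.2] [0.408 0.108 0.24 ]
8.3 [1.3 0.1 0.9] [0.387 0.107 0.231]
```

View pics/tipL.png

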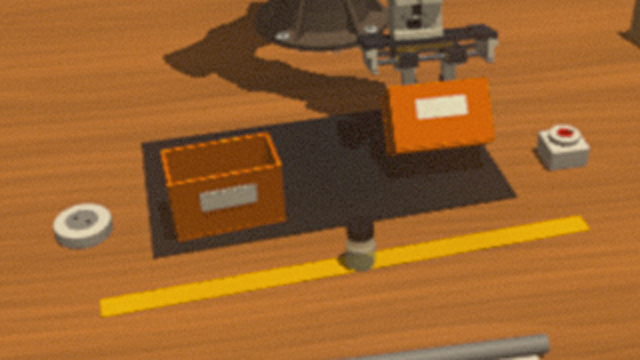

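The left crate at (440,115) in the crop is tipping cleanly with both fingers inside it, and nothing else has moved. I'll carry on over.

```bash
python3 - <<'E'
from h import *
k=Cr(L,1)
for w in k.tip_path()[5:]: k.go(*w,v=.06); log()
bot.dwell(.4)
snap('tipL2','scene',(60,90,320,180))
E
```

```text
8.8 [ 0.7 -0.8  0.2] [0.371 0.107 0.223]
9.2 [-0.8 -0.9  0.1] [0.353 0.106 0.219]
9.7 [-0.5  0.5 -0.2] [0.351 0.106 0.218]
10.0 [-0.1  0.9 -0.1] [0.348 0.106 0.221]
10.4 [-0.7 -0.1  0.4] [0.342 0.106 0.231]
```

View pics/tipL2.png

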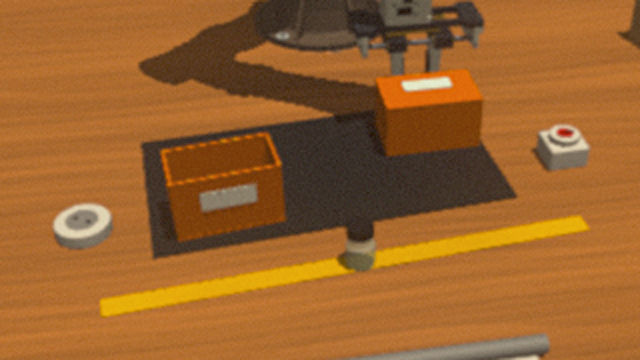

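The left crate now stands on end, and its underside at (428,125) is plain orange, so the stamp should be on the right one. I'll check where its pivot edge lies, then tip it back.

```bash
python3 - <<'E'
from h import *
import h
c=bot.capture('scene'); ms=crate_masks(c,'scene')
_b=h.box
h.box=lambda x,y,w,z0=.003:_b(x,y,w,z0,.09,.14,.08)
hull=sil(c,h.box(L[0]-.085,L[1],0),1)>0
m=[m for m in ms if (m&hull).sum()>.3*m.sum()]
if m:
    p,q=fit([(c,m[0])],(L[0]-.085,L[1],(0,.1))); print('on end',p.round(4),round(q,3),'pivot-equivalent x centre',(p[0]+.085).round(4))
k=Cr(L,1)
for w in k.back_path()[:-1]: k.go(*w,v=.08); log()
snap('backL','scene',(60,90,320,180))
E
```

```text
on end [0.4202 0.1066 0.0285] 0.975 pivot-equivalent x centre 0.5052
11.4 [ 0.3  0.4 -0.3] [0.362 0.106 0.243]
11.7 [-1.3  0.1 -0.7] [0.377 0.107 0.245]
12.2 [-0.7  0.5 -0.7] [0.392 0.107 0.26 ]
12.6 [-0.5 -0.3 -0.8] [0.408 0.107 0.271]
13.0 [-2.8 -0.1 -0.1] [0.427 0.108 0.28 ]
13.4 [ 0.8 -0.5  0.3] [0.447 0.109 0.285]
13.7 [-0.4  0.7 -0.2] [0.463 0.109 0.287]
```

View pics/backL.png

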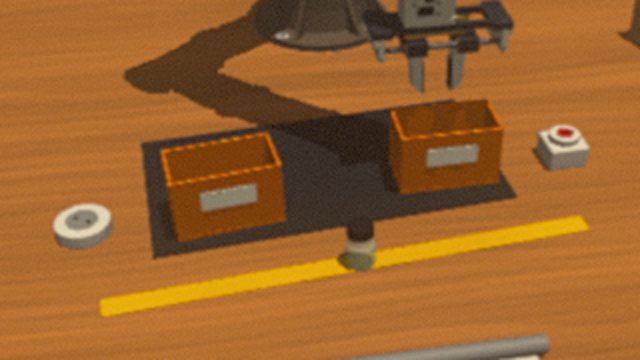

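The left crate stands flat again at (447,145). Now the right one.

```bash
python3 - <<'E'
from h import *
a=Cr(L,1); b=Cr(R,1)
a.go(-.02,.16,0,v=.15)
c=bot.capture('scene'); M=crate_masks(c,'scene')
for nm,g in(('L',L),('R',R)):
    hull=sil(c,box(*g),1)>0
    for m in M:
        if (m&hull).sum()>.3*m.sum(): p,q=fit([(c,m)],(*g[:2],(g[2]-.1,g[2]+.1))); print(nm,p.round(4),round(q,3))
bot.move_ptp(*b.pose(.035,.16,0)); log()
b.go(.030,.07,0,v=.15); log()
tip(b); bot.dwell(.4)
snap('tipR','scene',(60,90,320,180))
E
```

```text
R [ 0.5644 -0.1942  0.1416] 0.965
15.7 [ 1.1 -0.2 -0.3] [ 0.56  -0.191  0.341]
16.4 [ 0.1  0.4 -0.5] [ 0.556 -0.193  0.252]
16.8 [-0.1  0.7  0. ] [ 0.538 -0.197  0.25 ]
17.4 [ 1.5 -0.8  0.4] [ 0.512 -0.201  0.251]
17.9 [ 1.   0.8 -0.9] [ 0.484 -0.205  0.248]
18.4 [0.1 0.8 0.8] [ 0.458 -0.209  0.241]
18.9 [ 0.6 -0.7  0.8] [ 0.437 -0.212  0.232]
19.3 [0.4 0.3 0.1] [ 0.421 -0.215  0.223]
19.8 [-0.5 -0.2  0.5] [ 0.403 -0.217  0.219]
20.0 [-0.9 -0.8  1.9] [ 0.402 -0.217  0.219]
20.3 [ 0.5 -0.5  0. ] [ 0.399 -0.218  0.221]
20.6 [ 0.7  0.2 -0.7] [ 0.392 -0.219  0.231]
```

View pics/tipR.png

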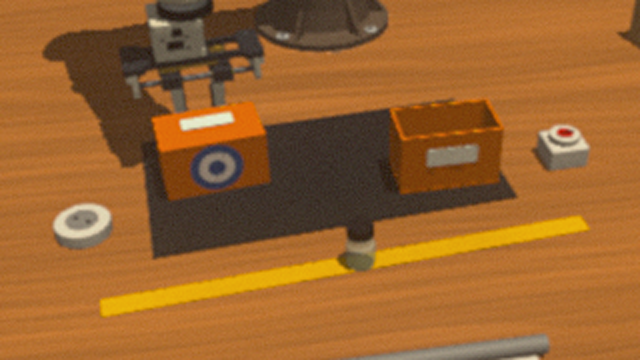

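The right crate is on end and shows the blue-and-white stamp at (216,167). I'll tip it back, then measure both crates and the line for the push.

```bash
python3 - <<'E'
from h import *
b=Cr(R,1)
for w in b.back_path()[:-1]: b.go(*w,v=.08)
log(); b.go(-.06,.13,0,v=.15); b.go(-.12,.13,0,v=.15); bot.dwell(.3)
V={n:bot.capture(n) for n in('scene','top')}; M={n:crate_masks(V[n],n) for n in V}
for nm,g in(('L',L),('R',R)):
  for n in V:
    hull=sil(V[n],box(*g),1)>0
    for m in M[n]:
        if (m&hull).sum()>.3*m.sum(): p,q=fit([(V[n],m)],(*g[:2],(g[2]-.1,g[2]+.1))); print(nm,n,p.round(4),round(q,3))
for n in V:
    m=bot.masks_of('line',n)[0]; P=to_plane(V[n],np.argwhere(m['pixels'])[:,::-1],0)[:,:2]
    r=cv2.minAreaRect(P.astype(np.float32)*1000); print(n,m['p'],'line',np.round(r[0]),np.round(r[1]),round(r[2],2))
    v=cv2.fitLine(P.astype(np.float32),cv2.DIST_HUBER,0,.001,.001).ravel(); print(v.round(4))
j=[m for m in bot.masks_of('jar','top') if m['pixels'].sum()<400]
if j: print('jar',to_plane(V['top'],j[0]['pixel'],.05).round(3))
cv2.imwrite('pics/flatR.png',V['scene']['pixels'][60:300]); cv2.imwrite('pics/top2.png',V['top']['pixels'])
E
```

```text
23.8 [1.  0.3 0.6] [ 0.513 -0.2    0.287]
L scene [ 0.5198  0.1088 -0.0451] 0.949
L top [0.5201 0.1138 0.0298] 0.946
R scene [ 0.5683 -0.1938  0.1598] 0.974
R top [ 0.5693 -0.19    0.1465] 0.949
scene 0.56 line [688. -38.] [ 38. 622.] 5.56
[ 0.0977 -0.9952  0.6911 -0.0574]
top 0.81 line [691. -36.] [ 32. 619.] 5.35
[ 0.0968 -0.9953  0.6907 -0.0334]
jar [[ 0.687 -0.028  0.05 ]]
```

View pics/flatR.png

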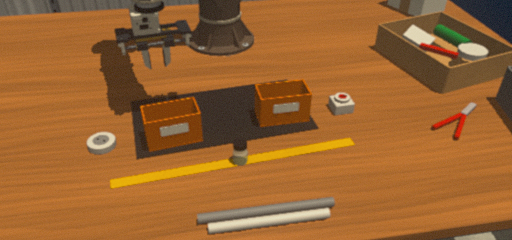

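Both crates are flat. The stamped one is about 135 mm short of the line. I'll push it low, stop a little short, and measure.

```bash
cat >> h.py <<'E'
R2=(.569,-.192,.150)
LC=np.array([.690,-.036]); LX=np.array([.9953,.0972])
def look(g):
    for n in('scene','top'):
        c=bot.capture(n)
        hull=sil(c,box(*g,z0=0),1)>0
        for m in crate_masks(c,n):
            if (m&hull).sum()>.3*m.sum():
                p,q=fit([(c,m)],(*g[:2],(g[2]-.1,g[2]+.1)),z0=0); print(n,p.round(4),round(q,3),'line x',round(float((p[:2]-LC)@LX),4))
    return c
E
python3 - <<'E'
from h import *
b=Cr(R2,1)
bot.gripper_to(.75)
b.go(-.06,.09,20,v=.15); b.go(-.04,.018,20,v=.12); log()
for x in (-.009,.03,.07,.10,.12): b.go(x,.018,20,v=.05); log()
b.go(.10,.018,20,v=.1); bot.dwell(.2)
look((R2[0]+.13,R2[1]+.02,.15)); snap('push','scene',(60,120,320,180))
E
```

```text
27.7 [ 0.9 -0.5  0.6] [ 0.43  -0.213  0.189]
28.5 [ 0.1  0.7 -0.1] [ 0.46  -0.208  0.188]
29.4 [ 0.9 -0.5  0.5] [ 0.499 -0.203  0.188]
30.4 [-0.6  0.6  0.6] [ 0.539 -0.197  0.188]
31.1 [-0.7  0.6  0.8] [ 0.568 -0.192  0.188]
31.7 [0.  0.4 0.5] [ 0.588 -0.189  0.188]
scene [ 0.7011 -0.1727  0.1479] 0.979 line x -0.0023
top [ 0.7016 -0.1701  0.1488] 0.97 line x -0.0015
```

View pics/push.png

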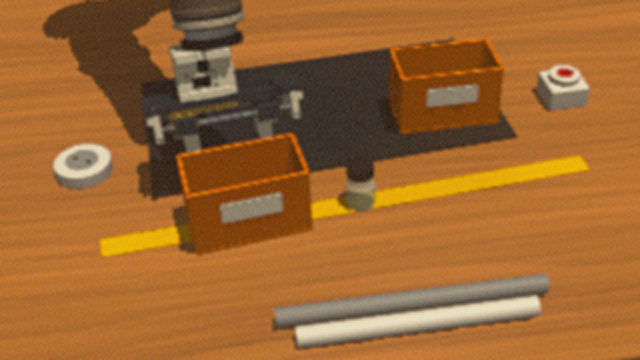

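The stamped crate at (245,200) stands flat about 2 mm from the middle of the line. The jar, timer and socket haven't been touched. I'll withdraw and hand in.

```bash
python3 - <<'E'
from h import *
b=Cr(R2,1)
b.go(.04,.04,20,v=.12); b.go(.0,.18,10,v=.15); bot.dwell(.5); log()
print(bot.hand_in())
E
```

```text
34.9 [ 0.3 -0.4  0.2] [ 0.499 -0.203  0.358]
the job is handed in; nothing more can be done
None
```

The job is handed in at about 35 s. Both crates were tipped up and set back flat in order; the stamp was under the right one, which now stands flat about 2 mm from the middle of the line by camera fit. The plain crate is within about 1 cm of its start, the bystanders look undisturbed, and the hand-in call returned no verdict.

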